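Wash a batch of bearing housings in the bench parts washer

ROBOT

A 6-joint arm with a two-finger parallel gripper is mounted at the origin on the work surface. World frame = base frame: x ahead of the robot, y to its left, z up, the work surface at z = 0. Lengths are in m, angles in degrees, forces in N, time in s.
With the tool pointing down it reaches from about 0.35 to 0.975 m from the base axis. Payload 17.4 kg.
Tool frame: the origin (TCP) lies at the centre of the arm's flange, where the gripper is bolted on; the fingertips stand 173 mm ahead of it and the grasp point (between the pads) lies 155 mm ahead of it; z points along the fingers, y is the direction in which the jaws open and shut (so a half turn about z gives the same grasp; the last joint's range is limited). The gripper opens to 85 mm and grips with 20 to 120 N. Pads are 22 mm wide; open, the fingers measure 114 mm over their backs; the gripper's body (76 mm by 85 mm) begins 54 mm behind the grasp point. The pads swing forward as they close: fully open they stand 13 mm farther back than shut.
Start: joints at [73.522, 6.646, 82.598, -0, 90.757, -2.166], TCP at [0.167, 0.654, 0.405] pointing down, gripper open.
Joint ranges: [-162.19, 162.19], [-47.58, 125.68], [4.15, 143.07], [-65.23, 245.23], [0.69, 171.88], [-170.13, 170.13]. Speed limits (degrees/s): [108.29, 108.29, 127.2, 180, 180, 180].

INTERFACE

Orientations are given as [roll, pitch, yaw] about the fixed x, y, z axes, in that order (R = Rz(yaw) Ry(pitch) Rx(roll)).
In Python, from rig import bot gives the robot as it stands. The module is installed in compiled form; this text tells all that it offers. Calls block until the motion is done:
- bot.movep(position, orientation): joint-space move of the TCP to a pose.
- bot.servo_line(position, vel=0.15, attitude=None, max_force=None): straight line of the TCP; attitude=None keeps the orientation; vel is the mean speed in m/s. With max_force (N) it stops when the force on the tool has changed by that much, and returns True; else False.
- bot.move_j(angles): joint-space move.
- bot.gripper_to(opening, strength=None): finger opening in m; strength is the grip in N (None keeps the last); returns when the fingers have stopped.
- bot.wait(seconds).
- bot.inverse_kinematics(position, orientation): joint angles nearest the present ones, or None.
- bot.get_image(name): name is "scene" or "top"; returns a dict with "pixels" (480x640x3 uint8, red, green, blue), "vertical_fov" (degrees; the focal length in pixels is half the picture's height over the tangent of half this angle, whatever the lens; pixels are square), "cx", "cy" (the principal point, pixels), "position" and "orientation" of the camera in the world. Camera axes: x right, y up, looking along -z (the intrinsics and any distortion apply to the point x, -y, -z); pixel columns grow to the right and rows downward; lengths in m; the calibration is good to about 2 mm. A picture is of the moment at which its call begins. There is no depth.
A pose or a line that the arm cannot do raises bot.IKError and nothing moves.
- bot.hand_in(): hands the job in, once; it reports no verdict.
Trained networks look in the newest picture that a camera, given by its name, has taken for a name from the list of things; names that differ only in an ending like _2 or _b are one class to them, and where a whole thing is asked for, a point or a joint stands for the part that bears it (a point fixed in the world has none). Each returns a list of dicts, best first, with "p" (0 to 1); they miss things now and then, are a little off and sometimes report something else, mostly with a low value. They report only what shows in the picture. A call takes as long as a camera call. They do not tell look-alikes from the thing itself.
- bot.masks_of(camera, label): "mask" (480x640 bool, what is visible of it) and "bbox" ([left, top, width, height] in pixels, round what is visible of it).
Readings, each from a call of its own:
- bot.get_time(): time.
- bot.get_joints(): joint angles.
- bot.get_joint_velocities(): joint speeds.
- bot.get_joint_torque(): joint torques, N m.
- bot.get_position(): TCP position.
- bot.get_eef_rot(): TCP orientation.
- bot.get_contact_force(): force on the tool from outside, world axes, zero at the start.
- bot.get_moment(): the same for the moment, N m.
- bot.get_grip_width(): finger opening in m.
Only numpy, scipy, OpenCV 4.12 (cv2) and the standard library are available. Lean on these libraries where they do the work, as an engineer would, in place of code of your own. Each camera call takes 0.05 s, during which the arm holds its last target.

TASK

Press the red mushroom stop so that it locks down, then push the parts washer's hatch so that it pops ajar and swing it wide open. Put every bearing housing lying on the bench down on the floor of the tub, none on top of another; then, with the stop still locked in, swing the hatch shut and push it home so that its catch holds it closed, and finally twist the stop clockwise so that it comes back up. Never have the hatch open while the stop is up, and leave the other things on the bench where they are.

Things in the scene. Friction and masses are not known exactly. Their poses are not given: they have to be found in the camera images.
- washer: Parts washer, fixed: grey tub, blue pump housing. Origin: centre of the tub's underside, on the bench; x along the tub, y across, z up. Tub inside 216 mm (x) by 170 mm (y), walls 8 mm, floor at z = 25 mm, rim at z = 110 mm. Pump housing up to z = 130 mm against the +x end (x 116 to 192 mm). The aluminium hatch is inset in the tub's mouth, flush with the rim.
- washer_in (a point): Centre of the tub's floor.
- hatch (a joint): Hatch angle, rad: 0 shut, flush, held by its push-push catch; about 0.42 popped ajar; 1.9 wide open. Pressing near the free edge to the stop (-0.065, about 10 mm below flush, 6 N at the edge) and letting go pops it ajar. To shut it, swing it down, press to the stop again and let go: it returns to 0 and is held; another press pops it open. It stays at any angle (stiff, 3 N at the edge).
- hatch_hinge (a point): Middle of the hatch's hinge line, at washer y = +85 mm, z = 107 mm; half-way through the panel's thickness.
- hatch_edge (a point): Middle of the hatch's free edge, on its outer (upper) face, 168 mm from the hinge line; moves with the hatch. The hatch is a panel 212 mm (washer x) by 167 mm (washer y) by 6 mm with no handle; the free edge is on the washer's -y side and rises. When ajar it stands some 65 mm above the rim and can be lifted from below.
- stop (a joint): How far the mushroom stop is pressed down, m: 0 up, 0.0115 fully down; pressed fully (about 7 N) and let go it stays latched at about 0.0075.
- stop_knob (a joint): Turn of the mushroom head, rad, clockwise seen from above, 0 to 0.9, springs back to 0. Turning the latched head clockwise by more than about 0.5 releases it: let go, it springs up.
- stop_head (a point): Centre of the red mushroom head (disc 42 mm across, 20 mm high, axis upright) on a fixed grey control station 90 x 90 x 70 mm, left of the washer. 104 mm above the bench when up, 96 mm when latched; moves with the head. Under it a black collar of 30 mm diameter reaches 10 mm above the station.
- housing1_c (a point): Centre of a dark steel bearing housing (pillow block), half-way up: foot 90 mm (its x) by 30 mm (its y) by 14 mm, with a round body of 48 mm diameter and 30 mm thick (its y) above the middle; 50 mm high overall, about 0.5 kg. Stands on its foot at the start, flat faces 30 mm apart across its y. Between two and four are present.
- housing2_c (a point): Centre of a dark steel bearing housing (pillow block), half-way up: foot 90 mm (its x) by 30 mm (its y) by 14 mm, with a round body of 48 mm diameter and 30 mm thick (its y) above the middle; 50 mm high overall, about 0.5 kg. Stands on its foot at the start, flat faces 30 mm apart across its y. Between two and four are present.
- housing3_c (a point): Centre of a dark steel bearing housing (pillow block), half-way up: foot 90 mm (its x) by 30 mm (its y) by 14 mm, with a round body of 48 mm diameter and 30 mm thick (its y) above the middle; 50 mm high overall, about 0.5 kg. Stands on its foot at the start, flat faces 30 mm apart across its y. Between two and four are present.
- housing4_c (a point): Centre of a dark steel bearing housing (pillow block), half-way up: foot 90 mm (its x) by 30 mm (its y) by 14 mm, with a round body of 48 mm diameter and 30 mm thick (its y) above the middle; 50 mm high overall, about 0.5 kg. Stands on its foot at the start, flat faces 30 mm apart across its y. Between two and four are present.
- block: Bystander: plain wooden block 85 x 45 x 36 mm, loose, lying among the housings; leave it. Origin at the centre of its underside.
- offcut: Bystander: wooden board offcut 70 x 170 x 28 mm, loose. Origin at the centre of its underside.
- wrench: Bystander: steel wrench 160 mm long, loose, lying flat.
- tin: Bystander: green tin, 70 mm diameter, 75 mm high, loose. Origin at the centre of its underside.
Mind the look-alikes: they are no part of the job. Leave any green or pink look-alike of the part that bears housing1_c alone.

How it is judged:
By the outcome, as a careful person would: the job done as asked, in the order asked, and still so for the second after the job is handed in, with the robot touching nothing.
Of housing1, housing2, housing3, housing4 only 2 to 4 are there at a start; the rules pass over those that are not, and their reading is None.
At some moment in a run one of housing1, housing2, housing3, housing4 may be knocked a few centimetres aside while the robot is not near it.
Once in a run the grip may slacken for a moment while it holds something.
It also fails if it takes over 210 s, if anything falls off the work surface, if the arm or the gripper's body presses on something with over 40 N, if the wrist force passes 120 N, or if a joint passes its speed limit or range.

## Working session

There is one attempt and no reset: what is moved stays moved. The work goes in short steps, each a Python script; the robot and the scene stay as the last script left them, time stands still between calls to the robot, and variables do not carry over. Pictures are saved under pics/ and viewed, and the job is handed in when it is done.

```bash
ls; mkdir -p pics
python3 - <<'E'
from rig import bot
import cv2
for n in ("scene","top"):
    d=bot.get_image(n)
    cv2.imwrite(f"pics/{n}0.png",d["pixels"][:,:,::-1])
    print(n,{k:v for k,v in d.items() if k!="pixels"})
print(bot.get_time(),bot.get_position(),bot.get_eef_rot())
E
```

```text
pics
scene {'vertical_fov': 54.078403210113876, 'cx': 316.2533565851278, 'cy': 240.86511734319714, 'position': array([ 1.40766709, -0.34375689,  0.83588004]), 'orientation': array([5.07472473e+01, 4.97674615e-02, 7.49237830e+01])}
top {'vertical_fov': 49.06562226829358, 'cx': 318.3418948600039, 'cy': 233.41869028515333, 'position': array([ 0.43882366, -0.08205233,  1.23895771]), 'orientation': array([  3.49196731,  -0.88228587, -89.26168999])}
0.1 [0.16687    0.65405651 0.40405543] [-1.79942073e+02 -1.60628841e-03  1.65689570e+02]
```

View pics/scene0.png

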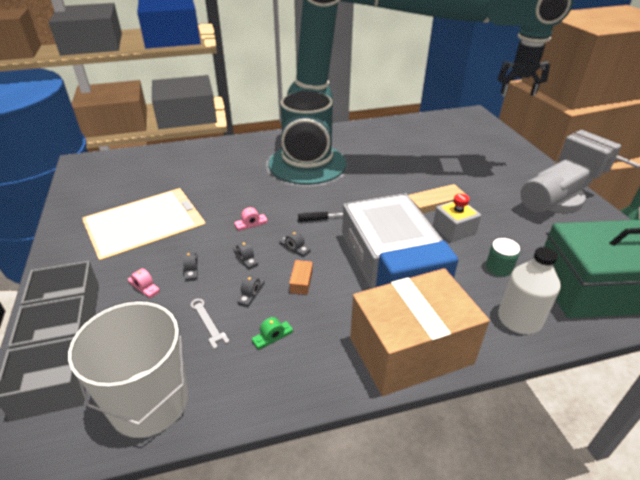

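View pics/top0.png

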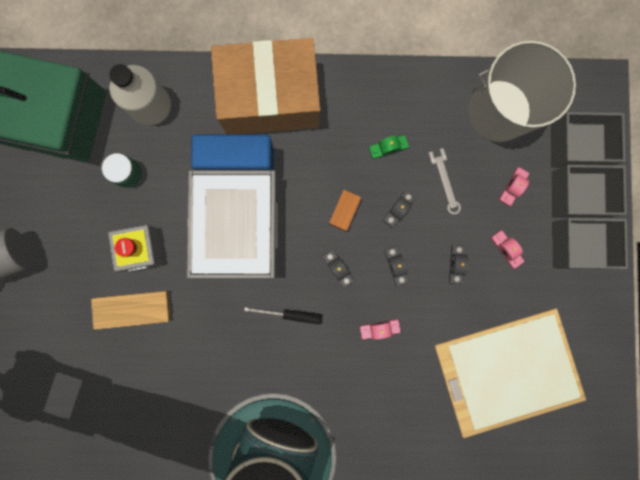

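Top view: four dark housings at about (399,209), (338,268), (398,265) and (459,263). The green look-alike is at (390,146), and pink ones are at (380,330), (508,250) and (515,186). The washer is at (231,224) with its pump toward world +x. The stop is at (125,248).

```bash
cat > h.py <<'E'
from rig import bot
import numpy as np, cv2
from scipy.optimize import minimize
from scipy.spatial.transform import Rotation as Ro
def rot(rpy): return Ro.from_euler('xyz',rpy,degrees=True).as_matrix()
def shot(n,save=None):
    d=bot.get_image(n)
    d["f"]=240/np.tan(np.radians(d["vertical_fov"]/2)); d["R"]=rot(d["orientation"])
    if save: cv2.imwrite(f"pics/{save}.png",d["pixels"][:,:,::-1])
    return d
def proj(d,P):
    q=(np.atleast_2d(P)-d["position"])@d["R"]
    return np.c_[d["cx"]+d["f"]*q[:,0]/-q[:,2], d["cy"]-d["f"]*q[:,1]/-q[:,2]]
def ray(d,uv,z):
    u,v=uv
    r=d["R"]@np.array([(u-d["cx"])/d["f"],-(v-d["cy"])/d["f"],-1.])
    return d["position"]+r*(z-d["position"][2])/r[2]
def box(x0,x1,y0,y1,z0,z1): return np.array([[x,y,z] for x in(x0,x1) for y in(y0,y1) for z in(z0,z1)],float)
_t=np.linspace(0,2*np.pi,24,endpoint=False)
HOUS=[box(-.045,.045,-.015,.015,0,.014), np.vstack([np.c_[.024*np.cos(_t),0*_t+s,.026+.024*np.sin(_t)] for s in(-.015,.015)])]
def sil(d,parts,x,y,yaw,z=0):
    S=4;m=np.zeros((480*S,640*S),np.uint8);c,s=np.cos(yaw),np.sin(yaw)
    for p in parts:
        w=np.c_[x+c*p[:,0]-s*p[:,1],y+s*p[:,0]+c*p[:,1],p[:,2]+z]
        h=cv2.convexHull(np.round(proj(d,w)*S+S/2-.5).astype(np.int32)); cv2.fillConvexPoly(m,h,1)
    return cv2.resize(m.astype(np.float32),(640,480),interpolation=cv2.INTER_AREA)
def fit(obs,parts,x0,z=0,dx=.008,da=.15):
    """obs: list of (cam dict, bool mask)"""
    def cost(v):
        t=0
        for d,m in obs:
            s=sil(d,parts,*v,z=z); m=m.astype(np.float32)
            t+=1-np.minimum(s,m).sum()/np.maximum(s,m).sum()
        return t/len(obs)
    best=None
    for sg in (1,-1):
        x0=np.array(x0,float)
        r=minimize(cost,x0,method='Nelder-Mead',options=dict(initial_simplex=[x0,x0+[sg*dx,0,0],x0+[0,sg*dx,0],x0+[0,0,sg*da]],xatol=1e-4,fatol=1e-4))
        if best is None or r.fun<best.fun: best=r
    return best.x,best.fun
def guess(d,m,z=.02):
    c=cv2.minAreaRect(np.argwhere(m)[:,::-1].astype(np.float32))
    b=cv2.boxPoints(c);P=np.array([ray(d,p,z) for p in b])
    e1,e2=P[1]-P[0],P[2]-P[1]; e=e1 if np.linalg.norm(e1)>np.linalg.norm(e2) else e2
    ctr=P.mean(0); return [ctr[0],ctr[1],np.arctan2(e[1],e[0])]
def isdark(d,m):
    p=d["pixels"][m].astype(int); return np.median(p.max(1)-p.min(1))<25
def housings(d=None):
    d=d or shot("top"); out=[]
    for q in bot.masks_of("top","housing1_c"):
        if q["p"]<.3 or q["mask"].sum()<100: continue
        if not isdark(d,q["mask"]): continue
        g=guess(d,q["mask"]); v,c=fit([(d,q["mask"])],HOUS,g)
        out.append((v,c,q["p"],q["bbox"]))
    return out
E
python3 - <<'E'
from h import *
d=shot("top")
for o in housings(d): print(np.round(o[0],3),np.degrees(o[0][2]).round(),round(o[1],3),o[2],o[3])
s=shot("scene")
for q in bot.masks_of("scene","housing1_c"): print(q["p"],q["bbox"])
for l in("washer","stop_head","block","tin","offcut","wrench","hatch"):
    for q in bot.masks_of("top",l):
        if q["p"]>.3:
            m=q["mask"];cy,cx=np.argwhere(m).mean(0);print(l,q["p"],q["bbox"],(cx,cy),guess(d,m,0.0))
# enlarged crop
p=d["pixels"][120:320,290:560,::-1]
cv2.imwrite("pics/crop.png",cv2.resize(p,None,fx=2.9,fy=2.9,interpolation=cv2.INTER_CUBIC))
p=d["pixels"][110:290,90:290,::-1]
cv2.imwrite("pics/crop2.png",cv2.resize(p,None,fx=3.2,fy=3.2,interpolation=cv2.INTER_CUBIC))
E
```

```text
[ 0.447 -0.426 -0.096] -6.0 0.051 0.7 [448.0, 243.9, 21.8, 39.1]
0.97 [254.3, 315.6, 39.9, 33.8]
0.79 [232.4, 207.4, 35.5, 25.5]
0.77 [127.5, 271.3, 32.5, 24.0]
0.64 [181.9, 250.8, 15.9, 26.1]
washer 0.84 [188.1, 136.8, 88.9, 138.4] (np.float64(232.0448347770292), np.float64(207.18519409688804)) [np.float64(0.579342286855977), np.float64(0.10457548902384356), np.float64(-3.12392323094339)]
stop_head 0.52 [115.5, 237.4, 19.5, 19.4] (np.float64(125.01694915254237), np.float64(246.59661016949153)) [np.float64(0.477712298490815), np.float64(0.352644017293754), np.float64(-1.5571053441940037)]
stop_head 0.39 [330.5, 189.7, 29.2, 43.4] (np.float64(345.2084942084942), np.float64(210.10682110682112)) [np.float64(0.5704361605125641), np.float64(-0.162715047705425), np.float64(-0.41341369459638444)]
block 0.68 [331.2, 189.7, 28.4, 42.8] (np.float64(344.5318246110325), np.float64(210.82178217821783)) [np.float64(0.5696068856619452), np.float64(-0.16162581027675665), np.float64(-0.3918709635854621)]
block 0.53 [450.3, 243.8, 19.6, 39.8] (np.float64(458.05024311183143), np.float64(264.14586709886
[... 206 characters left out ...]
[np.float64(0.6585327243373813), np.float64(0.3672365606611547), np.float64(-2.021084051295328)]
offcut 0.86 [92.1, 292.6, 76.3, 38.9] (np.float64(130.62219551282053), np.float64(309.6806891025641)) [np.float64(0.3304723306869657), np.float64(0.33443633919749094), np.float64(-1.4753988945465502)]
wrench 0.95 [429.0, 149.1, 32.7, 61.4] (np.float64(444.50837988826817), np.float64(178.7392923649907)) [np.float64(0.643958154753782), np.float64(-0.4017728303832754), np.float64(-2.822154780362703)]
hatch 0.66 [192.7, 174.2, 77.2, 103.2] (np.float64(229.71559399643857), np.float64(224.12236072246247)) [np.float64(0.5335127570798818), np.float64(0.10944040928166783), np.float64(-3.1229989354344245)]
```

View pics/crop.png

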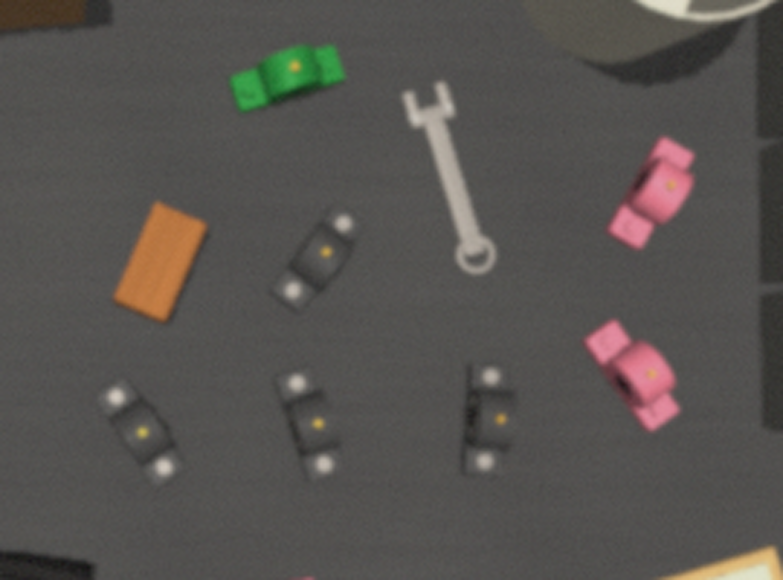

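View pics/crop2.png

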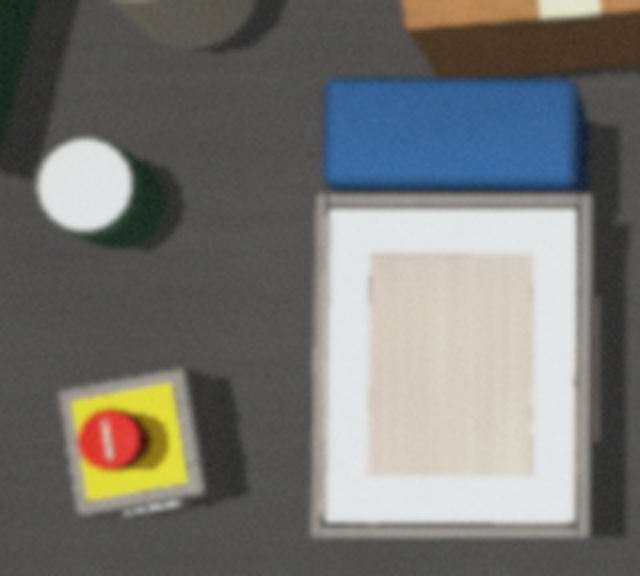

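The crop confirms four dark steel housings (silver bolts, yellow nipple); green and pink ones are the look-alikes. Next I'll measure the bolts, tub rim and stop.

```bash
cat >> h.py <<'E'
def bolts(d,zb=.017):
    """dark housings by their pairs of silver bolts: list of (x,y,yaw)"""
    im=d["pixels"]; hsv=cv2.cvtColor(im,cv2.COLOR_RGB2HSV)
    m=((hsv[...,2]>105)&(hsv[...,1]<60)).astype(np.uint8)
    n,l,st,c=cv2.connectedComponentsWithStats(m)
    P=[]
    for i in range(1,n):
        if 8<=st[i,4]<=80 and max(st[i,2:4])<=12: P.append((c[i],ray(d,c[i],zb)[:2]))
    out=[]
    for i in range(len(P)):
        for j in range(i):
            D=P[i][1]-P[j][1]; L=np.linalg.norm(D)
            if .055<L<.078:
                mid=(P[i][0]+P[j][0])/2
                a,b=np.round(mid).astype(int)
                if np.median(im[b-3:b+4,a-3:a+4].reshape(-1,3))<75:
                    out.append((*((P[i][1]+P[j][1])/2),np.arctan2(D[1],D[0]),L,mid))
    return out
E
python3 - <<'E'
from h import *
d=shot("top")
for b in bolts(d): print(np.round(b[:4],4),np.degrees(b[2]).round(1),b[4].round(1))
C=[ray(d,(90+u/3.2,110+v/3.2),.110) for u,v in((315,193),(592,193),(588,537),(312,537))]
C=np.array(C);print(C.round(4),C.mean(0).round(4),np.linalg.norm(np.diff(C,axis=0),axis=1))
hsv=cv2.cvtColor(d["pixels"],cv2.COLOR_RGB2HSV)
for n,z in(("top",.114),("scene",.104)):
    s=shot(n) ;hs=cv2.cvtColor(s["pixels"],cv2.COLOR_RGB2HSV)
    m=(((hs[...,0]<6)|(hs[...,0]>174))&(hs[...,1]>180)&(hs[...,2]>110)).astype(np.uint8)
    k,l,st,c=cv2.connectedComponentsWithStats(m)
    for i in range(1,k):
        if st[i,4]>30: print(n,st[i],c[i],ray(s,c[i],z))
# washer fit with both cams
W=[box(-.116,.116,-.093,.093,0,.110),box(.116,.192,-.08,.08,0,.13)]
for n in("top","scene"):
    s=shot(n);
    for q in bot.masks_of(n,"washer")[:1]:
        print(n,q["p"],fit([(s,q["mask"])],W,[.53,.11,0.]))
E
```

```text
[[ 0.6405  0.1837  0.11  ]
 [ 0.6435 -0.003   0.11  ]
 [ 0.4116 -0.0045  0.11  ]
 [ 0.4093  0.1792  0.11  ]] [0.5262 0.0889 0.11  ] [0.18665628 0.23190815 0.18367339]
top [115 239  19  17 183] [125.09836066 247.07650273] [0.47289222 0.31239946 0.114     ]
scene [455 196  13  10  83] [460.46987952 201.09638554] [0.47948514 0.31522851 0.104     ]
top 0.69 (array([0.52544359, 0.08938551, 0.01759039]), np.float64(0.023868858814239502))
scene 0.63 (array([0.50072916, 0.09594888, 0.00379274]), np.float64(0.23416030406951904))
```

Run:
```python
from h import *
d=shot("top");hsv=cv2.cvtColor(d["pixels"],cv2.COLOR_RGB2HSV)
im=d["pixels"]
for (u,v) in((330,257),(346,281),(392,252),(402,280),(459,250),(457,279),(391,220),(408,197)):
    w=hsv[v-4:v+5,u-4:u+5,2]; i=np.unravel_index(w.argmax(),w.shape)
    print((u,v),w.max(),np.median(w),hsv[v-4+i[0],u-4+i[1]], (w>90).sum(),(w>80).sum())
print(np.median(hsv[225:250,420:440,2]), im[262:268,455:462].max(2))
```

```text
(330, 257) 204 112.0 [ 19  26 204] 66 73
(346, 281) 202 115.0 [ 16  27 202] 66 77
(392, 252) 191 106.0 [ 16  25 191] 64 75
(402, 280) 192 107.0 [ 16  25 192] 63 78
(459, 250) 178 99.0 [ 16  24 178] 56 69
(457, 279) 182 104.0 [ 17  25 182] 58 77
(391, 220) 189 106.0 [ 15  24 189] 61 73
(408, 197) 184 98.0 [ 17  25 184] 54 70
83.0 [[ 63  79  84  85  86  89  99]
 [ 63  76  86  88  89  99 126]
 [ 68  80  84  88  90 106 143]
 [ 67  81  82  86  88 102 132]
 [ 68  82  82  86  84  88 104]
 [ 69  74  79  83  84  82  87]]
```

```bash
sed -i 's/hsv\[...,2\]>105/hsv[...,2]>140/; s/8<=st\[i,4\]<=80/5<=st[i,4]<=80/; s/reshape(-1,3))<75/reshape(-1,3))<105/' h.py
python3 - <<'E'
from h import *
d=shot("top")
for b in bolts(d): print(np.round(b[:4],4),np.degrees(b[2]).round(1),b[4].round(1))
print(bot.get_time())
E
```

```text
[ 0.5754 -0.2884  2.5074  0.0685] 143.7 [399.2 208.2]
[ 0.5106 -0.27   -3.0916  0.0746] -177.1 [391.2 235.8]
[ 0.441  -0.2827 -2.8183  0.0681] -161.5 [396.5 265.7]
[ 0.4468 -0.4258  3.0664  0.0682] 175.7 [457.8 264. ]
[ 0.4328 -0.1462 -2.5348  0.0678] -145.2 [337.8 268.5]
1.1
```

```bash
sed -i 's/.055<L<.078/.061<L<.073/' h.py
python3 - <<'E'
from h import *
bot.gripper_to(0.0,60)
y=165
bot.movep([.4745,.313,.33],[180,0,y]); print(bot.get_time(),bot.get_joints(),bot.get_grip_width())
f0=np.array(bot.get_contact_force())
r=bot.servo_line([.4745,.313,.270],vel=.04,max_force=25)
print(r,bot.get_position(),np.array(bot.get_contact_force())-f0,bot.get_time())
bot.servo_line([.4745,.313,.33],vel=.1)
d=shot("top","t1");s=shot("scene","s1")
for n,s in(("top",d),("scene",s)):
    hs=cv2.cvtColor(s["pixels"],cv2.COLOR_RGB2HSV)
    m=(((hs[...,0]<6)|(hs[...,0]>174))&(hs[...,1]>180)&(hs[...,2]>110)).astype(np.uint8)
    k,l,st,c=cv2.connectedComponentsWithStats(m)
    for i in range(1,k):
        if st[i,4]>30: print(n,st[i],c[i])
    c=(slice(150,260),slice(410,520)) if n=="scene" else (slice(200,300),slice(80,180))
    cv2.imwrite(f"pics/c1{n}.png",cv2.resize(s["pixels"][c][:,:,::-1],None,fx=4,fy=4))
print(bot.get_time())
E
```

```text
3.5667 [ 3.09120055e+01 -4.94028972e+00  1.01249851e+02  8.82247335e-03
  8.36727070e+01 -4.41361070e+01] 0.00014281480888953823
True [0.47464789 0.313062   0.27587862] [-1.61889844 -1.57150758  8.75393541] 4.8167
top [124 240  10   7  41] [129.26829268 242.92682927]
scene [454 198  14  11 101] [459.99009901 203.28712871]
5.6167
```

View pics/c1scene.png

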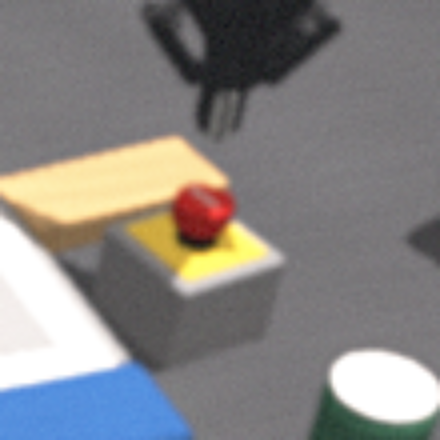

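```bash
cat >> h.py <<'E'
WC=np.array([.5262,.0889]); WY=.014
def W(x,y,z):
    c,s=np.cos(WY),np.sin(WY); return np.array([WC[0]+c*x-s*y,WC[1]+s*x+c*y,z])
WYD=np.degrees(WY)
TIP=.173
E
python3 - <<'E'
from h import *
o=[180,0,90+WYD]
bot.movep(W(0,-.062,.150+TIP),o)
r=bot.servo_line(W(0,-.062,.092+TIP),vel=.04,max_force=25)
print(r,bot.get_position()-[0,0,TIP],np.array(bot.get_contact_force()),bot.get_time())
bot.servo_line(W(0,-.062,.23+TIP),vel=.15)
bot.servo_line(W(0,-.16,.23+TIP),vel=.2)
shot("scene","s2");shot("top","t2");print(bot.get_time())
E
```

```text
True [0.52716229 0.02690685 0.101007  ] [-5.82316401 -0.73175613 11.53145282] 7.875
9.6333
```

View pics/s2.png

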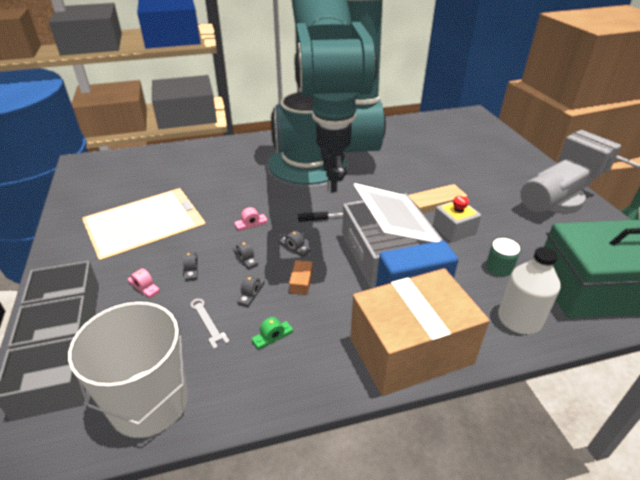

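View pics/t2.png

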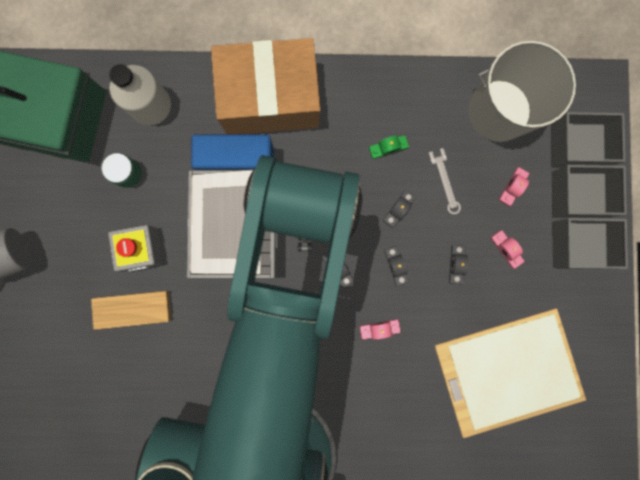

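The hatch is ajar: in the scene view its free edge is up at about (360,188). Now I'll swing it open with the closed fingers.

```bash
cat >> h.py <<'E'
def open_pose(th):
    zt=.107+.168*np.sin(th)-.025
    if th<np.pi/2: y=.085-.168*np.cos(th)-.003*np.sin(th)
    else: y=.085-(zt-.107)/np.tan(th)-.003/np.sin(th)
    return W(0,y-.011,zt+TIP)
E
python3 - <<'E'
from h import *
p=open_pose(.36); 
bot.servo_line(W(0,-.16,p[2]),vel=.2)
f0=np.array(bot.get_contact_force())
for th in list(np.arange(.36,1.9,.12))+[1.9]:
    r=bot.servo_line(open_pose(th),vel=.1,max_force=45)
    print(round(th,2),r,(np.array(bot.get_contact_force())-f0).round(1))
    if r: break
print(bot.get_position(),bot.get_time())
shot("scene","s3");shot("top","t3")
E
```

```text
0.36 False [-1.4 -0.1 -1.5]
0.48 False [ 0.1 -0.2 -1.2]
0.6 False [-0.6  0.4 -0.9]
0.72 False [ 0.1  0.  -1.9]
0.84 False [-1.   0.3 -1.4]
0.96 False [-0.9  0.9 -0.4]
1.08 False [-0.3  0.2 -1.2]
1.2 False [-0.3  0.6 -1.7]
1.32 False [-0.2  0.6 -1.1]
1.44 False [-0.5 -0.1 -0.3]
1.56 False [-0.9 -0.5 -1.1]
1.68 False [-0.3  0.7 -1. ]
1.8 False [-0.9  0.3 -1.2]
1.9 False [-0.6  0.8 -0.7]
[0.52454043 0.20563256 0.41366047] 15.5667
```

View pics/s3.png

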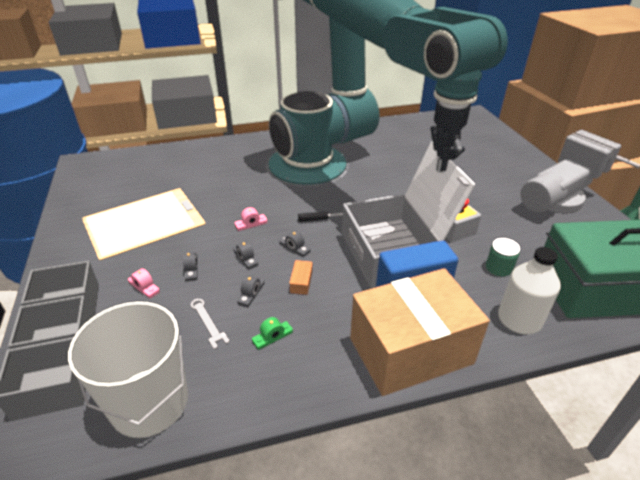

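Run:
```python
from h import *
p=bot.get_position()
r=bot.servo_line(p+[0,.014,0],vel=.03,max_force=12); print(r,bot.get_position()-p)
bot.servo_line(p+[0,-.03,0],vel=.15)
bot.servo_line(p+[0,-.05,.05],vel=.2)
bot.gripper_to(.07,80)
bot.movep([.5,-.1,.42],[180,0,90])
bot.movep([.45,-.55,.42],[180,0,90]) if False else None
print(bot.get_time())
d=shot("top","t4");shot("scene","s4")
for b in bolts(d): print(np.round(b[:4],4),np.degrees(b[2]).round(1),b[4].round(1))
```

```text
True [ 1.21259206e-04  3.04481142e-03 -2.78832664e-05]
18.4167
[ 0.5756 -0.2886  2.5002  0.0682] 143.3 [399.3 208.1]
[ 0.4407 -0.284  -2.847   0.0669] -163.1 [397.1 265.8]
[ 0.4465 -0.4257  3.0687  0.0683] 175.8 [457.8 264.1]
```

View pics/t4.png

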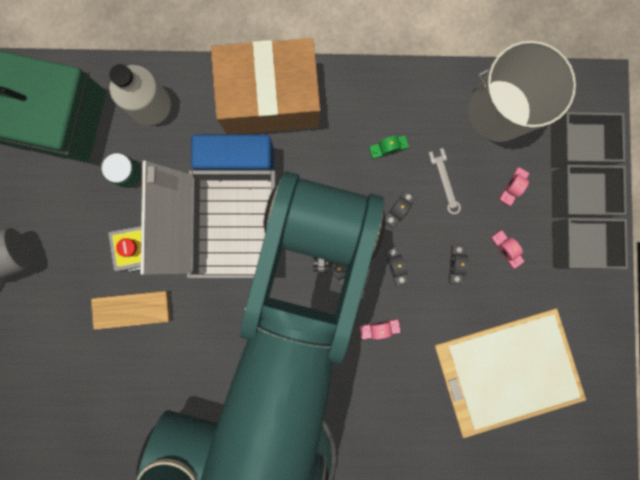

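View pics/s4.png

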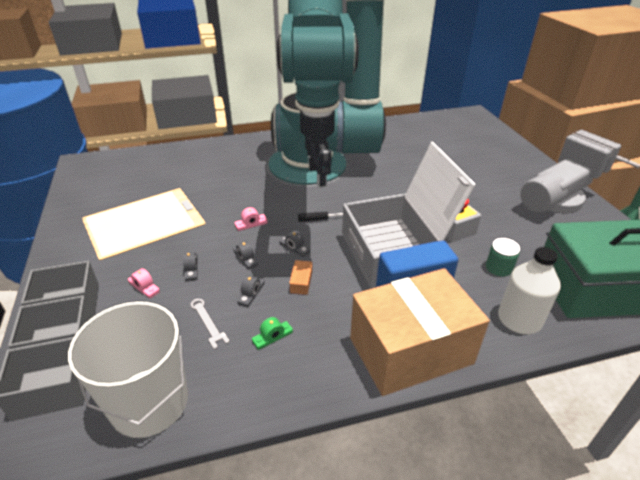

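Hatch is against its wide-open stop; the tub is empty. Next: the housings, one at a time, with the position checked again each time.

```bash
cat >> h.py <<'E'
GZ=.193; UP=.38
def nyaw(yd,j1):
    c=90+j1; return yd+180*np.round((c-yd)/180)
def pick(x,y,yaw):
    j1=np.degrees(np.arctan2(y,x)); yd=nyaw(np.degrees(yaw),j1)
    bot.gripper_to(.06,80)
    bot.movep([x,y,.29],[180,0,yd])
    if bot.servo_line([x,y,GZ],vel=.15,max_force=20): print("contact on descent",bot.get_position())
    bot.gripper_to(0,90); w=bot.get_grip_width(); f=bot.get_contact_force()
    bot.servo_line([x,y,UP],vel=.25)
    print("picked width",round(w,4),round(bot.get_grip_width(),4),np.round(np.array(bot.get_contact_force())-f,1),"t",bot.get_time())
    return yd
def place(wx,wy,yd):
    t=180+WYD if abs(180+WYD-yd)<abs(WYD-yd) else WYD
    p=W(wx,wy,UP); bot.movep(p,[180,0,t])
    w=bot.get_grip_width(); print("over tub width",round(w,4))
    if w<.02: return False
    bot.servo_line(W(wx,wy,.25),vel=.2,max_force=25)
    r=bot.servo_line(W(wx,wy,GZ+.025-.006),vel=.05,max_force=12)
    print("down",r,bot.get_position()[2]-.218,"width",round(bot.get_grip_width(),4))
    return True
def release(wx,wy):
    bot.gripper_to(.046)
    bot.servo_line(W(wx,wy,UP),vel=.3)
    print("t",bot.get_time())
E
python3 - <<'E'
from h import *
yd=pick(.4328,-.1462,-2.5348)
shot("scene","s5")
print(place(.053,.030,yd))
shot("scene","s6"); shot("top","t6")
E
```

```text
picked width 0.0284 0.0286 [  0.8  -0.2 -13.9] t 21.675
over tub width 0.0287
down True 0.005135993411505724 width 0.0284
True
```

View pics/s6.png

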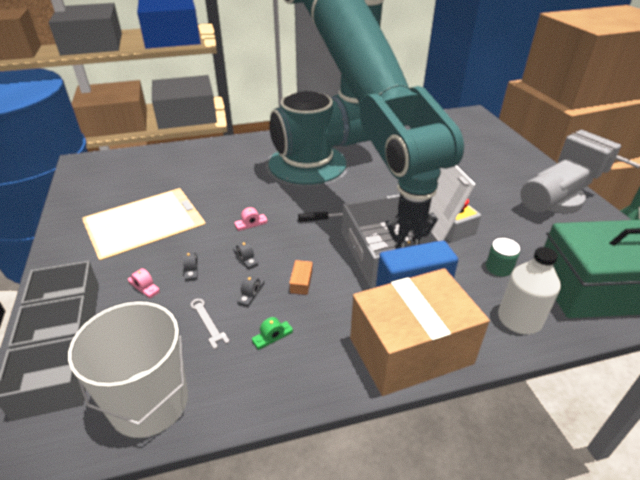

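Run:
```python
from h import *
print(bot.get_contact_force(),bot.get_moment())
r=bot.servo_line(W(.053,.030,.214),vel=.02,max_force=12)
print(r,bot.get_position()-W(.053,.03,.218),bot.get_contact_force(),bot.get_moment())
d=shot("scene")
cv2.imwrite("pics/c7.png",cv2.resize(d["pixels"][150:300,330:490,::-1],None,fx=4,fy=4,interpolation=cv2.INTER_CUBIC))
```

```text
[  0.07673659 -10.44717196  -6.29490753] [-0.88409616  0.01882287 -0.05475557]
True [-0.00017813 -0.00142333  0.00372424] [ 1.65714595 -6.97151108 -1.10454645] [-0.32630621 -0.10963828 -0.12101761]
```

View pics/c7.png

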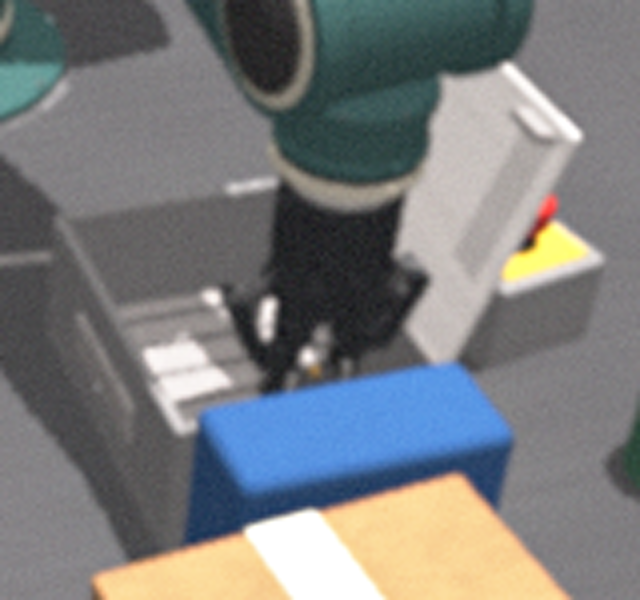

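The crop shows the gripper's outer knuckle touching the leaning hatch (force on the tool −10 N in y). I'll shift the rows away from the hinge, to y = +14 and −45.

Run:
```python
from h import *
wx,wy=.053,.014
p=W(.053,.03,.30); bot.servo_line(p,vel=.1)
bot.servo_line(W(wx,wy,.30),vel=.1)
f=bot.get_contact_force()
bot.servo_line(W(wx,wy,.235),vel=.1,max_force=12)
r=bot.servo_line(W(wx,wy,.212),vel=.04,max_force=12)
print("down",r,bot.get_position()-W(wx,wy,.218),np.round(np.array(bot.get_contact_force())-f,1),bot.get_moment(),"width",round(bot.get_grip_width(),4),bot.get_time())
```

```text
down True [ 5.90609360e-05 -2.68093742e-04  1.08730281e-03] [-3.8 -4.3 13.4] [-0.79945312  0.50675119 -0.03774354] width 0.0284 27.125
```

Run:
```python
from h import *
release(.053,.014)
bot.movep([.42,.06,.42],[180,0,90])
d=shot("top","t8");s=shot("scene","s8")
cv2.imwrite("pics/c8.png",np.hstack([cv2.resize(s["pixels"][150:300,330:490,::-1],(400,375),interpolation=cv2.INTER_CUBIC),cv2.resize(d["pixels"][120:300,130:322,::-1],(400,375),interpolation=cv2.INTER_CUBIC)]))
for b in bolts(d): print(np.round(b[:4],4),np.degrees(b[2]).round(1),b[4].round(1))
print(bot.get_time())
```

```text
t 28.1333
[ 0.5807  0.1077 -3.1243  0.0699] -179.0 [229.6 203.5]
[ 0.5755 -0.2886  2.5063  0.0683] 143.6 [399.3 208.2]
[ 0.4414 -0.2828 -2.8129  0.0685] -161.2 [396.6 265.6]
[ 0.4468 -0.4259  3.0723  0.0691] 176.0 [457.9 264. ]
29.6667
```

View pics/c8.png

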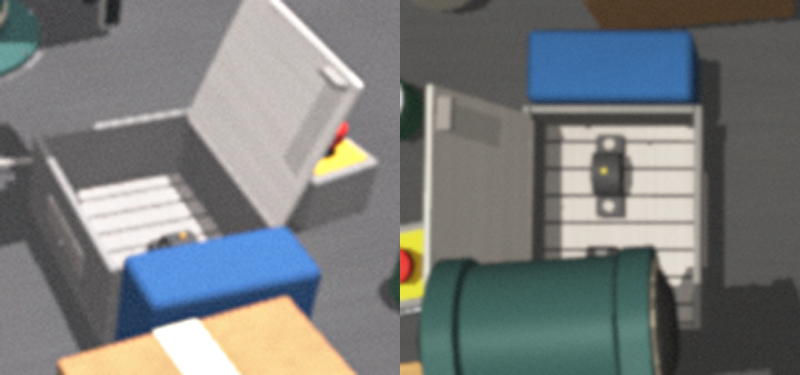

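The first housing stands upright on the tub floor, where intended. Next one.

```bash
cat > one.py <<'E'
from h import *
import sys
x,y,wx,wy=map(float,sys.argv[1:5])
d=shot("top")
c=[b for b in bolts(d) if np.hypot(b[0]-x,b[1]-y)<.1 and b[1]<-.05]
c.sort(key=lambda b:np.hypot(b[0]-x,b[1]-y)); print([np.round(b[:3],3) for b in c])
if not c: sys.exit("not seen")
yd=pick(*c[0][:3])
ok=place(wx,wy,yd)
d=shot("top","last_t");s=shot("scene","last_s")
E
python3 one.py .4414 -.2828 -.053 .014
```

```text
[array([ 0.441, -0.283, -2.813])]
picked width 0.0285 0.0285 [  1.1   0.6 -12.8] t 33.4667
over tub width 0.0289
down True 0.0006893774899096872 width 0.0286
```

```bash
python3 - <<'E'
from h import *
release(-.053,.014)
E
python3 one.py .5755 -.2886 .053 -.045
python3 - <<'E'
from h import *
print(bot.get_contact_force(),bot.get_moment(),bot.get_position())
d=shot("scene")
cv2.imwrite("pics/c9.png",cv2.resize(d["pixels"][150:300,330:490,::-1],None,fx=4,fy=4,interpolation=cv2.INTER_CUBIC))
E
```

```text
t 37.4083
[array([ 0.575, -0.289,  2.502])]
picked width 0.0284 0.0285 [  0.2  -1.9 -12.2] t 42.4917
over tub width 0.0288
down True 0.020759532136974373 width 0.0284
[ 0.1569156  -0.21400396  8.6183111 ] [-0.51705976 -0.00321762  0.01567051] [0.58037968 0.04464936 0.23875486]
```

View pics/c9.png

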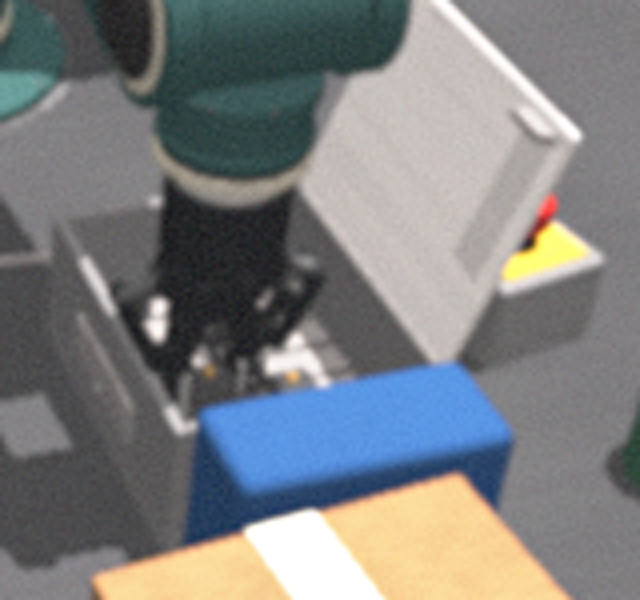

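The knuckle now meets the −y rim, with contact 21 mm too high. So the gripper only fits for |y| below about 28 mm. I'll set this housing down at (0,−27) for now, push the first two toward the hinge side to make room, then re-grasp it into its row.

Run:
```python
from h import *
bot.servo_line(W(.053,-.045,.31),vel=.2)
wx,wy=0,-.026
bot.servo_line(W(wx,wy,.31),vel=.2)
bot.servo_line(W(wx,wy,.235),vel=.12,max_force=12)
r=bot.servo_line(W(wx,wy,.212),vel=.04,max_force=12)
print("down",r,bot.get_position()-W(wx,wy,.218),bot.get_contact_force(),bot.get_moment(),"width",round(bot.get_grip_width(),4),bot.get_time())
```

```text
down True [1.12251930e-04 2.55100519e-05 1.39941951e-03] [-5.81207927 -0.30505641  9.19178395] [-0.11400914  0.83197069 -0.01399177] width 0.0287 47.2917
```

Run:
```python
from h import *
release(0,-.026)
bot.gripper_to(0,60)
yd=bot.get_eef_rot()[2]; print(yd)
t=180+WYD if abs(yd)>90 else WYD
TZ=.040+TIP
for x in(.062,-.062):
    bot.servo_line(W(x,-.026,.31),vel=.25)
    print(bot.servo_line(W(x,-.026,TZ),vel=.12,max_force=12))
    f=bot.get_contact_force()
    for y in np.arange(-.020,.0121,.004):
        r=bot.servo_line(W(x,y,TZ),vel=.05,max_force=20)
        print(round(y,3),r,np.round(np.array(bot.get_contact_force())-f,1))
        if r: break
    bot.servo_line(W(x,-.010,TZ),vel=.1)
    bot.servo_line(W(x,-.010,.31),vel=.25)
bot.movep([.5,-.13,.42],[180,0,90])
d=shot("top","t10");s=shot("scene","s10")
cv2.imwrite("pics/c10.png",np.hstack([cv2.resize(s["pixels"][150:300,330:490,::-1],(400,375),interpolation=cv2.INTER_CUBIC),cv2.resize(d["pixels"][120:300,130:322,::-1],(400,375),interpolation=cv2.INTER_CUBIC)]))
for b in bolts(d,.042): print(np.round(b[:4],4),np.degrees(b[2]).round(1),b[4].round(1))
print(bot.get_time())
```

```text
t 48.3
-179.1944368096685
False
-0.02 False [ 0.7  0.9 -0.8]
-0.016 False [-0.   0.3 -0.6]
-0.012 False [ 2.5 -3.2  0.2]
-0.008 False [ 2.3 -3.   1.1]
-0.004 False [ 3.1 -3.8  1.1]
0.0 False [ 2.5 -4.   1.8]
0.004 False [ 2.9 -5.4  2.5]
0.008 False [ 2.6 -4.6  2.4]
0.012 False [ 2.9 -5.4  0.9]
False
-0.02 False [ 0.2 -0.5 -0.1]
-0.016 False [-0.3 -1.2  0.2]
-0.012 False [ 0.1 -0.3  0.1]
-0.008 False [ 1.  -2.7 -0.2]
-0.004 False [ 1.3 -1.8  0.2]
0.0 False [ 1.  -2.8 -0.6]
0.004 False [ 1.5 -3.8  0.6]
0.008 False [ 1.1 -3.3 -0.1]
0.012 False [ 0.9 -3.7 -0.5]
[ 0.4466 -0.4188  3.0655  0.0674] 175.6 [457.8 264. ]
59.425
```

View pics/c10.png

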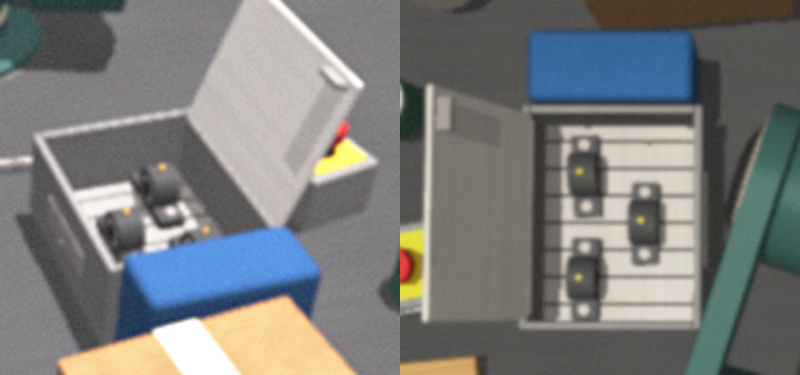

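Both are pushed upright to about y = +37. Now I'll shift the third into its row, then fetch the fourth.

```bash
python3 - <<'E'
from h import *
d=shot("top")
P=[ray(d,(247.6,211.2),.042),ray(d,(246.2,241.9),.042)];m=(P[0]+P[1])/2
print(m,W(0,-.026,0),np.degrees(np.arctan2(*(P[0]-P[1])[1::-1])))
bot.gripper_to(.05,90)
bot.movep(W(0,-.026,.31),[180,0,180+WYD])
print(bot.servo_line(W(0,-.026,.218),vel=.12,max_force=12))
bot.gripper_to(0,90); print(bot.get_grip_width())
bot.servo_line(W(0,-.026,.232),vel=.1)
bot.servo_line(W(.053,-.026,.232),vel=.1,max_force=15)
r=bot.servo_line(W(.053,-.026,.212),vel=.04,max_force=12)
print("down",r,bot.get_position()-W(.053,-.026,.218),"width",round(bot.get_grip_width(),4),bot.get_time())
release(.053,-.026)
E
python3 one.py .4466 -.4258 -.053 -.026
```

```text
[0.52559109 0.0633955  0.042     ] [0.52656399 0.06290255 0.        ] -1.3881800748820283
True
0.02801715996823965
down True [-1.19300327e-04  4.09011758e-05  6.64615142e-03] width 0.0282 63.375
t 64.3667
[array([ 0.447, -0.426,  3.061])]
picked width 0.0285 0.0284 [  0.4  -1.8 -12.5] t 68.825
over tub width 0.0287
down True 0.0007146900145525437 width 0.0287
```

Run:
```python
from h import *
release(-.053,-.026)
bot.gripper_to(.03)
bot.movep([.5,-.13,.42],[180,0,90])
d=shot("top","t11");s=shot("scene","s11")
cv2.imwrite("pics/c11.png",np.hstack([cv2.resize(s["pixels"][150:300,330:490,::-1],(400,375),interpolation=cv2.INTER_CUBIC),cv2.resize(d["pixels"][120:300,130:322,::-1],(400,375),interpolation=cv2.INTER_CUBIC)]))
print(bot.get_time())
```

```text
t 73.1167
75.2083
```

View pics/c11.png

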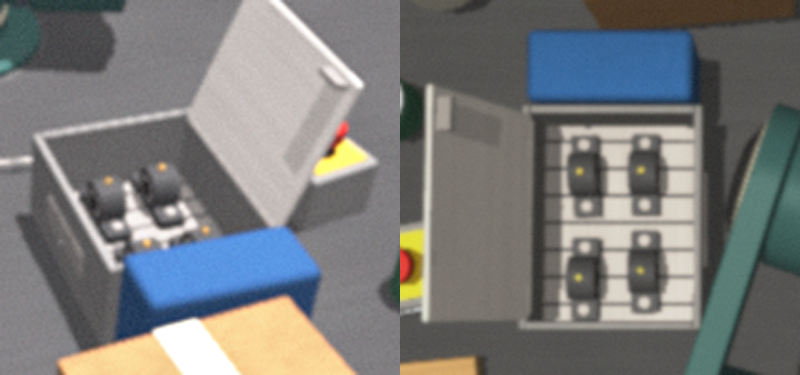

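View pics/t11.png

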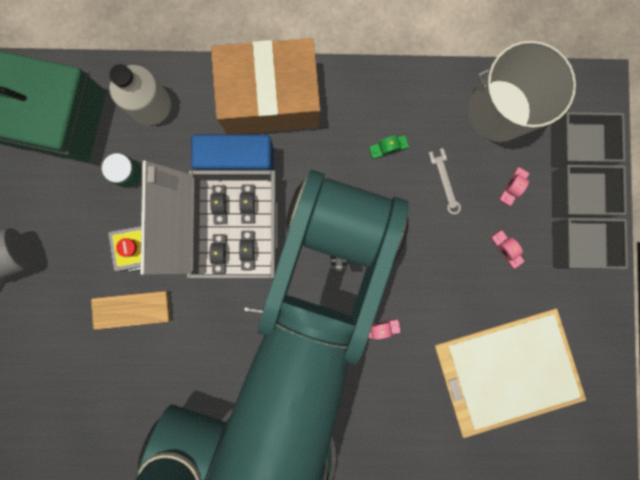

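All four housings stand upright in the tub, none on another. The stop (126,247) is still down. Now closing the hatch.

```bash
cat >> h.py <<'E'
def close_pose(th):
    if th>np.pi/2:
        y=.085-.168*np.cos(th)+.003*np.sin(th); z=.107+.168*np.sin(th)-.022
    else:
        r=.146+.011*(1-th/(np.pi/2))
        y=.085-r*np.cos(th)+.003*np.sin(th); z=.107+r*np.sin(th)+.003*np.cos(th)
    return W(0,y+.011,z+TIP)
E
python3 - <<'E'
from h import *
o=[180,0,90+WYD]
bot.gripper_to(0,60)
p=bot.get_position(); bot.servo_line([p[0],p[1],.50],vel=.3)
bot.movep(W(0,.10,.50),o)
bot.movep(W(0,.185,.50),o)
z=close_pose(1.9)[2]
print(bot.servo_line(W(0,.185,z),vel=.2,max_force=15))
f=bot.get_contact_force()
for th in list(np.arange(1.9,.12,-.11)):
    r=bot.servo_line(close_pose(th),vel=.1,max_force=30)
    print(round(th,2),r,(np.array(bot.get_contact_force())-f).round(1))
    if r: break
print(bot.get_position(),bot.get_time())
shot("scene","s12")
E
```

```text
False
1.9 False [ 0.1 -0.7 -1.1]
1.79 False [ 0.2  0.3 -1.4]
1.68 False [ 0.  -0.5 -1.8]
1.57 False [ 0.1  0.4 -0.9]
1.46 False [-0.6 -0.2 -0.8]
1.35 False [ 0.6  0.3 -1.5]
1.24 False [ 0.6 -0.6 -1.9]
1.13 False [ 0.6  0.7 -1.4]
1.02 False [ 0.3  0.5 -0.9]
0.91 False [-0.  -0.9 -2. ]
0.8 False [-1.2  0.3 -1.6]
0.69 False [-0.6 -0.3 -0.7]
0.58 False [-0.   0.2 -1.5]
0.47 False [ 0.2  0.3 -1.5]
0.36 False [-0.6  1.1 -0.9]
0.25 False [-0.6  0.6 -0.6]
0.14 False [-1.7  2.1  1. ]
[0.52703635 0.0309301  0.30509354] 83.8167
```

View pics/s12.png

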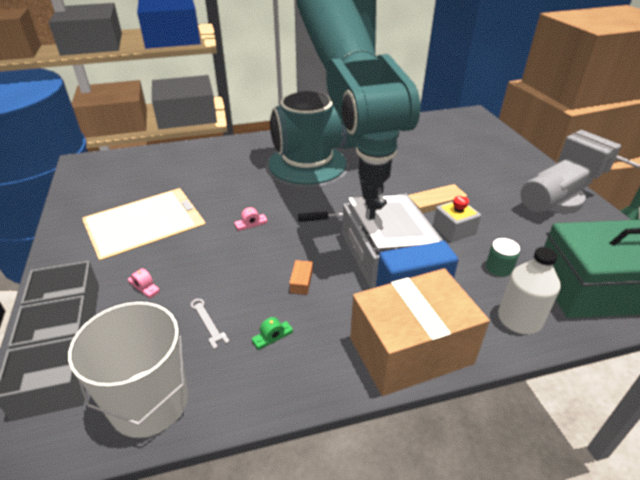

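Run:
```python
from h import *
t=W(0,-.062,.092+TIP)
p=bot.get_position(); t[:2]=p[:2]
f=bot.get_contact_force()
r=bot.servo_line(t,vel=.03,max_force=25)
print(r,bot.get_position()-[0,0,TIP],(np.array(bot.get_contact_force())-f).round(1))
bot.servo_line([p[0],p[1],.42],vel=.15)
bot.movep([.45,.2,.45],[180,0,150])
bot.movep([.4,.36,.45],[180,0,150])
d=shot("top","t13");s=shot("scene","s13")
cv2.imwrite("pics/c13.png",np.hstack([cv2.resize(s["pixels"][150:300,330:490,::-1],(400,375),interpolation=cv2.INTER_CUBIC),cv2.resize(d["pixels"][120:300,90:282,::-1],(400,375),interpolation=cv2.INTER_CUBIC)]))
print(bot.get_time())
```

```text
True [0.52723424 0.03021583 0.10947534] [ 1.  -3.   2.8]
87.35
```

View pics/c13.png

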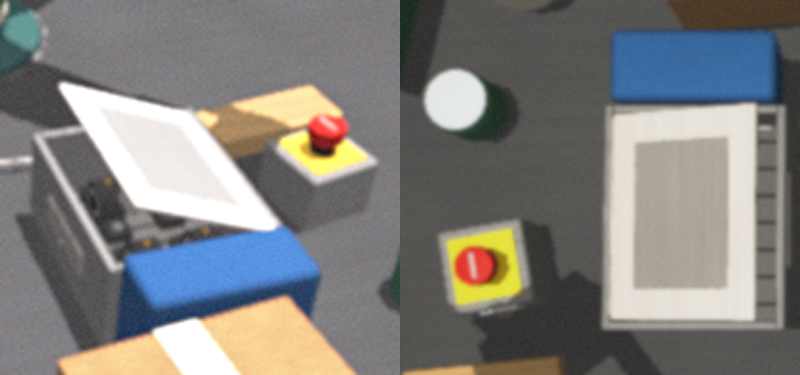

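The press stopped early: a force spike at flush height (tip 0.1095) kept it from reaching the stop, so the hatch popped ajar again (edge at (62,88) in the crop). The stop is still latched. Pressing again, deeper.

Run:
```python
from h import *
o=[180,0,90+WYD]
q=W(0,-.060,0)[:2]
bot.movep([q[0],q[1],.42],o)
f=bot.get_contact_force()
print(bot.servo_line([q[0],q[1],.140+TIP],vel=.08,max_force=35),(np.array(bot.get_contact_force())-f).round(1))
bot.servo_line([q[0],q[1],.105+TIP],vel=.03); print((np.array(bot.get_contact_force())-f).round(1))
r=bot.servo_line([q[0],q[1],.092+TIP],vel=.02,max_force=25)
print(r,bot.get_position()-[0,0,TIP],(np.array(bot.get_contact_force())-f).round(1))
bot.wait(.2);print((np.array(bot.get_contact_force())-f).round(1))
bot.servo_line([q[0],q[1],.42],vel=.12)
bot.movep([.45,.2,.45],[180,0,150])
bot.movep([.4,.36,.45],[180,0,150])
d=shot("top","t14");s=shot("scene","s14")
cv2.imwrite("pics/c14.png",np.hstack([cv2.resize(s["pixels"][150:300,330:490,::-1],(400,375),interpolation=cv2.INTER_CUBIC),cv2.resize(d["pixels"][120:300,90:282,::-1],(400,375),interpolation=cv2.INTER_CUBIC)]))
print(bot.get_time())
```

```text
False [-0.2 -1.2  1.5]
[ 2.1 -4.   5.2]
True [0.52732019 0.02879449 0.10115127] [-4.8 -0.8 11.4]
[-5.8 -0.5 12.8]
95.0667
```

View pics/c14.png

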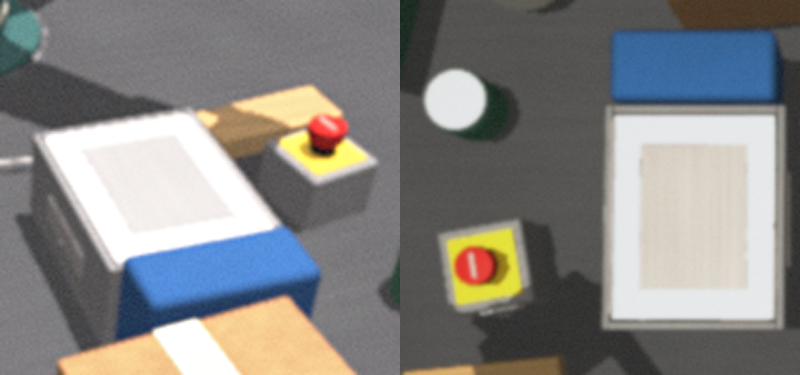

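The hatch is flush and held; the stop is still down. Now twisting the stop clockwise.

Run:
```python
from h import *
def red(s):
    hs=cv2.cvtColor(s["pixels"],cv2.COLOR_RGB2HSV)
    m=(((hs[...,0]<6)|(hs[...,0]>174))&(hs[...,1]>170)&(hs[...,2]>100)).astype(np.uint8)
    k,l,st,c=cv2.connectedComponentsWithStats(m); i=1+st[1:,4].argmax(); return c[i],st[i]
d=shot("top"); c,st=red(d); P=ray(d,c,.105); s=shot("scene"); c2,st2=red(s); P2=ray(s,c2,.0965)
print(c,st,P,c2,P2)
x,y=P[:2]*.7+P2[:2]*.3
bot.gripper_to(.07,45)
bot.movep([x,y,.33],[180,0,165])
print(bot.servo_line([x,y,.255],vel=.1,max_force=10))
f=bot.get_contact_force()
bot.gripper_to(0,45); print("w",bot.get_grip_width(),(np.array(bot.get_contact_force())-f).round(1))
for a in(150,135,122):
    bot.movep([x,y,.255],[180,0,a]); print(a,np.round(bot.get_moment(),2),bot.get_grip_width())
bot.wait(.2)
bot.gripper_to(.075)
bot.servo_line([x,y,.35],vel=.15)
bot.movep([.36,.5,.42],[180,0,150])
bot.wait(.3)
d=shot("top","t15");s=shot("scene","s15"); print(red(d),red(s))
cv2.imwrite("pics/c15.png",np.hstack([cv2.resize(s["pixels"][150:300,330:490,::-1],(400,375),interpolation=cv2.INTER_CUBIC),cv2.resize(d["pixels"][120:300,90:282,::-1],(400,375),interpolation=cv2.INTER_CUBIC)]))
print(bot.get_time())
```

```text
[126.45856354 247.09392265] [117 239  19  17 181] [0.47316637 0.31265221 0.105     ] [459.89 203.14] [0.478522   0.31558602 0.0965    ]
False
w 0.04062184534046613 [ 2.6 15.7  3.7]
150 [ 2.28 -0.28  0.06] 0.04063656091570502
135 [ 2.58 -0.17  0.06] 0.040434364381531904
122 [ 2.86 -0.24  0.03] 0.04087277166535118
(array([125.18274112, 247.13705584]), array([115, 239,  20,  17, 197], dtype=int32)) (array([460.96581197, 199.79487179]), array([454, 193,  16,  13, 117], dtype=int32))
101.5333
```

View pics/c15.png

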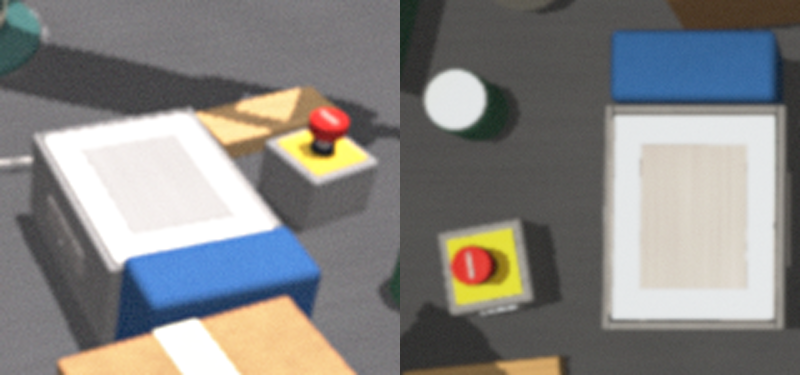

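View pics/t15.png

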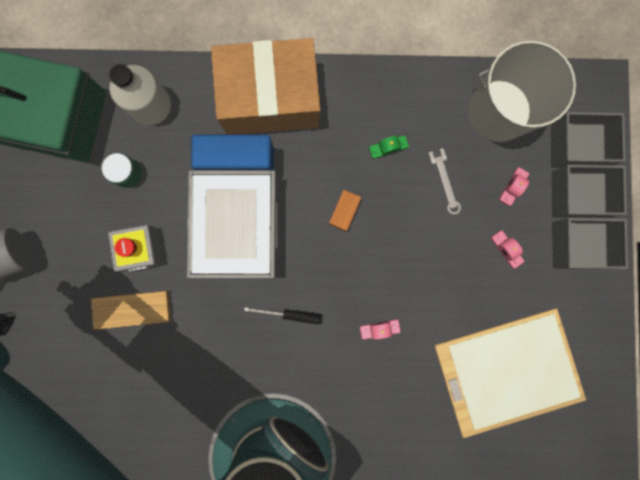

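Run:
```python
from h import *
print(np.round(bot.get_contact_force(),1)); bot.hand_in(); print(bot.get_time())
```

```text
[ 0.2 -0.6  0.7]
the job is handed in; nothing more can be done
the job is handed in; nothing more can be done
```

The job is done and handed in at about 102 s. All four dark bearing housings are in the washer, the hatch is shut and held, and the stop is back up.

- **Order:** I latched the stop, popped the hatch and swung it to its wide-open limit. Then I put in the housings, shut the hatch and twisted the stop clockwise. The stop stayed down the whole time the hatch was open.
- **Housings:** before closing, the picture showed all four upright on the tub floor in a 2×2 layout, none on another.
- **Final pictures:** the hatch is flush and held, and the red head is back at its starting height. No dark housings are left on the bench, and the block, wrench, offcut, tin and coloured look-alikes are where they were.

Not everything went right first time:
- **Gripper contact:** the gripper's side touched the open hatch once and the tub rim once, stopping at about 10–13 N each time. I moved the rows, slid two housings across the tub floor and re-gripped a third.
- **Hatch press:** the first closing press stopped short of its limit on a force spike, so the hatch popped ajar again with the stop still locked. A second, deeper press held it.

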